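# Demagnetise a bearing ball in its carrier dish

### The job

Clear the plate of the demagnetiser by dropping the rejected rusty bolt that stands on it into the small red reject box. Then take the teal dish by its arched handle and, keeping it level so that the loose steel ball stays in the middle, hold it about 2 cm above the centre of the plate with the handle in line with the brass strip for a second, turn it a quarter turn so that the handle lies squarely across the strip, and hold it there for another second. Finally draw it straight up out of the field until the dish is a good 10 cm above the plate, and finish while still holding it there, still, level and across the strip, with everything else on the table left where it was.

Things in the scene. Friction and masses are not known exactly. Their poses are not given: they have to be found in the camera images.
- dish_grip (a point): centre of the black plastic grip (62 mm long in x, 18 mm wide in y, 20 mm high) on top of the dish's arched brass handle, 104 mm straight above the dish's foot. The handle arches over the middle of the dish along this x axis and looks the same turned half round; z is up when level. Pinch the grip across its 18 mm width from above; 63 mm are free between its underside and the ball
- dish_foot (a point): centre of the flat underside of the loose carrier dish of teal anodised aluminium, which stands on the table at the start; axes as the grip's. Rim 121 mm across, 25 mm above the foot; about 0.22 kg with its handle; the floor inside is a shallow cone (8 degrees, steeper near the rim) with its lowest point in the middle
- ball_center (a point): centre of the loose 25 mm steel ball (64 g) that lies in the middle of the dish and rolls easily: sudden starts or tilting make it roll off the middle
- bolt_center (a point): half-way up the rejected rusty-brown hexagon bolt, which stands upright on its head on the demagnetiser's plate: 70 mm tall overall, this point 35 mm above the plate; head 24 mm across flats and 10 mm high at the bottom, bare shank 16 mm thick from there to the top; about 0.13 kg; z runs from head to tip
- demag_plate (a point): centre of the flat top plate of the blue demagnetiser, 75 mm above the table, 150 mm (x) by 130 mm (y): two steel pole plates with a flush 12 mm brass strip between them, running along this x axis; y lies across the strip, z is up. The housing, fixed to the table, reaches 125 mm to the -x side (black control strip with red switch and green lamp), 80 mm to +x and 65 mm either way in y
- box: red open-topped plastic reject box fixed to the table, 170 mm (its x) by 130 mm (its y) outside, 80 mm high, wall 4 mm, a few old rusty bolts on its floor; the origin is the centre of its underside. The box and the dish stand on either side of the demagnetiser, either way round
- jar_a: plastic jar of fittings with a yellow lid, 62 mm across, 98 mm tall, beyond the demagnetiser on the left side; loose, leave it alone; the origin is at its underside
- jar_b: plastic jar of fittings with a yellow lid, 62 mm across, 98 mm tall, beyond the demagnetiser on the right side; loose, leave it alone; the origin is at its underside
- jar_c: plastic jar of fittings with an orange lid, 72 mm across, 135 mm tall, far side of the table; loose, leave it alone; the origin is at its underside
- tub: white open tub full of screws, 125 x 180 x 68 mm, far side of the table; loose, leave it alone; the origin is at its underside
- carton: small cardboard carton, 60 x 90 x 70 mm, far left; loose, leave it alone; the origin is at its underside
- spanner: spanner lying on the table near the robot, 160 mm long, less than 15 mm thick; loose, leave it alone; the origin is at its underside
- driver: screwdriver with a blue handle lying on the table near the robot, less than 40 mm thick; loose, leave it alone; the origin is at its underside

How it is judged:
On the way, in this order (a step that is already met when the one before it is completed fails the run):
1. the rejected bolt is off the plate and lies in the red box, let go (x of bolt_center in the frame of box between -0.078 and 0.078 m and y of bolt_center in the frame of box between -0.058 and 0.058 m and z of bolt_center in the frame of box between 0 and 0.07 m and contact force between the fingers and bolt below 0.05 N and linear speed of bolt below 0.1 m/s), for 0.2 s.
2. the dish is held level just above the centre of the plate, handle in line with the brass strip, ball in the middle, for a moment (contact force between the fingers and dish above 1 N and horizontal distance between ball_center and dish_grip below 0.012 m and angle between dish_grip's own z axis and vertical below 0.09 rad and horizontal distance between dish_grip and demag_plate below 0.02 m and z of dish_grip in the frame of demag_plate between 0.107 and 0.146 m and angle between the x axis of dish_grip and the x axis of demag_plate, either way round below 0.17 rad), for 0.6 s.
3. the dish is held there a quarter turn further, handle across the strip, ball in the middle, for a moment (contact force between the fingers and dish above 1 N and horizontal distance between ball_center and dish_grip below 0.012 m and angle between dish_grip's own z axis and vertical below 0.09 rad and horizontal distance between dish_grip and demag_plate below 0.02 m and z of dish_grip in the frame of demag_plate between 0.107 and 0.146 m and angle between the x axis of dish_grip and the y axis of demag_plate, either way round below 0.17 rad), for 0.6 s.
At the end, for the whole second after the job is handed in: the bolt lies in the red box, let go; the robot holds the dish in its fingers with the dish's foot 90 to 216 mm above the plate, within 30 mm sideways of the plate's centre, handle across the brass strip within 10 degrees, level within 5 degrees, still, and the ball within 12 mm of the dish's middle (x of bolt_center in the frame of box between -0.078 and 0.078 m and y of bolt_center in the frame of box between -0.058 and 0.058 m and z of bolt_center in the frame of box between 0 and 0.07 m and contact force between the fingers and bolt below 0.05 N and contact force between the fingers and dish above 1 N and horizontal distance between ball_center and dish_grip below 0.012 m and angle between dish_grip's own z axis and vertical below 0.09 rad and angle between the x axis of dish_grip and the y axis of demag_plate, either way round below 0.17 rad and horizontal distance between dish_grip and demag_plate below 0.03 m and z of dish_grip in the frame of demag_plate between 0.194 and 0.32 m and linear speed of dish below 0.03 m/s and angular speed of dish below 0.15 rad/s and linear speed of ball below 0.05 m/s); the arm keeps its last pose, push and grip.
It fails at once if the dish is tipped more than 10 degrees (angle between dish_grip's own z axis and vertical above 0.175 rad).
It fails at once if the ball rolls more than 25 mm from the middle of the dish (horizontal distance between ball_center and dish_grip above 0.025 m).
It fails at once if something else on the table is pushed more than 25 mm or knocked over (distance of any of jar_a, jar_b, jar_c, tub, carton, spanner, driver from where it was at the start of the episode above 0.025 m or angle between any of jar_a, jar_b, jar_c, tub, carton, spanner, driver's own z axis and vertical above 0.5 rad).
It also fails if it takes over 64 s, if anything falls off the work surface, if the arm or the gripper's body presses on something with over 40 N, if the wrist force passes 120 N, or if a joint passes its speed limit or range.

### The arm

A 7-joint arm with a two-finger parallel gripper is mounted at the origin on the work surface. World frame = base frame: x ahead of the robot, y to its left, z up, the work surface at z = 0. Lengths are in m, angles in rad, forces in N, time in s.
With the tool pointing down it reaches from about 0.4 to 0.925 m from the base axis. Payload 4.1 kg.
Tool frame: the origin (TCP) lies midway between the tips of the shut fingers; the grasp point (between the pads) lies 19 mm behind it (robot.tcp_to_grasp is the distance from the TCP to the grasp point, in m); z points along the fingers, y is the line along which they close (so a half turn about z gives the same grasp; the last joint's range is limited). The gripper opens to 85 mm and grips with 20 to 120 N. Pads are 22 mm wide; open, the fingers measure 114 mm over their backs; the gripper's body (76 mm by 85 mm) begins 54 mm behind the grasp point. The pads swing forward as they close: fully open they stand 13 mm farther back than shut.
Start: joints at [-1.259, 0.398, 0.045, 1.537, -0.019, 1.207, -0.051], TCP at [0.26, 0.596, 0.231] pointing down, gripper open.
Joint ranges: [-2.82, 2.82], [-0.49, 2.23], [-1.37, 1.46], [0, 2.46], [-1.36, 4.5], [0.23, 2], [-2.94, 2.94]. Speed limits (rad/s): [2.57, 2.57, 3.14, 3.14, 3.14, 3.14, 3.14].

### API

Orientations are given as a unit quaternion [w, x, y, z].
In Python, from station import robot gives the robot as it stands.
- The arm moves only by the tool step_arm, never from a script. Its argument "rows" is a list of rows, each a list of 7 numbers: the shift along the tool's x, y, z in mm, then the turn, a rotation vector about the tool's x, y, z in degrees, then the gripper's target within -1 to 1 (fully open at 1, half-way at 0, shut at -1). A call has 1 to 12 rows; each row shifts and turns the commanded pose from where the row before left it, along the tool's axes as they then stand; what a row does not reach is not made up. A row lasts 1/8 s, in which the tool goes at most 62.5 mm and 10.7 degrees, less where a joint would pass 70% of its speed; a pose out of reach is approached as far as the arm can. A call with a gripper value outside its range is refused whole. The fingers move at their own pace and stop on an object; "grip_force" is the grip in N (left out, the last holds). Time passes only in rows, so rows that do not move let the fingers close. It gives the time, the measured TCP pose, the force, the opening and the grip force at its end, in the units of the state.
- robot.sense(): the state, without advancing time (a new reading comes with each control period).
- robot.capture(name): name is "scene" or "side" or "wrist"; returns a dict with "pixels" (384x512x3 uint8, red, green, blue), "mtx" (3x3 intrinsics, pixels), "camera_from_world" (4x4, takes a point from world to camera coordinates); the wrist camera has in their place "tool_from_camera" (4x4, takes a point from camera to tool coordinates, whose origin is the TCP and whose axes are the flange's). Camera axes: x right, y down, z forward; pixel columns grow to the right and rows downward; lengths in m; the calibration is good to about 2 mm. A picture is of the moment at which its call begins: read the wrist's pose just before it. There is no depth.
- robot.sign_off(): hands the job in; it is judged then, once.
The state is a dict: "time": time; "qpos": joint angles; "joint_vel": joint speeds; "joint_torque": joint torques, N m; "tool_pos": TCP position; "eef_rot": TCP orientation; "force": force on the tool from outside, world axes, zero at the start; "ft_torque": the same for the moment, N m; "gripper_width": finger opening in m; "grasp_force": force on a finger pad.
Only numpy, scipy, OpenCV 4.12 (cv2) and the standard library are available. Lean on these libraries where they do the work, as an engineer would, in place of code of your own. Each camera call takes 0.05 s, during which the arm holds its last target. There are 200 camera calls.

## Working session

There is one attempt and no reset: what is moved stays moved. The work goes in short steps, Python scripts to look and compute and a tool call to move; the robot and the scene stay as the last step left them, time stands still between calls to the robot, and variables do not carry over. Pictures are saved under pics/ and viewed, at most 10 in all, crops included, and the job is handed in when it is done.

Besides the shell and the picture viewer there is one more tool, called after ">>>" as name([rows], argument=value, ...), one row to a line, values as JSON. step_arm: Moves the arm, as the interface text tells. Its arguments: {"type":"object","properties":{"rows":{"type":"array","items":{"type":"array","items":{"type":"number"}}},"grip_force":{"type":"number"}},"required":["rows"]}

```bash
mkdir -p pics; python3 - <<'E'
from station import robot
import cv2,pickle,numpy as np
s=robot.sense();print(s['time'],s['tool_pos'],s['eef_rot'],s['force'],s['gripper_width'],robot.tcp_to_grasp)
d={}
for n in("scene","side","wrist"):
    d[n]=robot.capture(n);cv2.imwrite(f"pics/{n}0.png",d[n]["pixels"][:,:,::-1])
pickle.dump(d,open("c0.pkl","wb"))
for n in d: print(n,{k:np.round(v,3).tolist() for k,v in d[n].items() if k!='pixels'})
a=np.hstack([d["scene"]["pixels"],d["side"]["pixels"]]);
E
```

```text
0.0 [0.25931136 0.59532445 0.23025092] [-1.26331937e-04  2.03916115e-01  9.78987865e-01 -9.80776026e-04] [0.71730031 0.88029411 0.40353617] 0.08546441446316651 0.0187
scene {'mtx': [[477.329, 0.0, 253.026], [0.0, 477.329, 187.284], [0.0, 0.0, 1.0]], 'camera_from_world': [[-0.09, 0.996, 0.0, 0.011], [0.608, 0.055, -0.792, -0.254], [-0.789, -0.071, -0.611, 1.757], [0.0, 0.0, 0.0, 1.0]]}
side {'mtx': [[368.401, 0.0, 258.681], [0.0, 368.401, 194.285], [0.0, 0.0, 1.0]], 'camera_from_world': [[0.874, -0.485, 0.012, -0.482], [-0.326, -0.606, -0.726, 0.255], [0.359, 0.631, -0.688, 0.712], [0.0, 0.0, 0.0, 1.0]]}
wrist {'mtx': [[291.674, 0.0, 256.007], [0.0, 291.674, 192.246], [0.0, 0.0, 1.0]], 'tool_from_camera': [[0.0, -0.946, -0.324, 0.082], [1.0, 0.001, -0.001, -0.001], [0.001, -0.324, 0.946, -0.143], [0.0, 0.0, 0.0, 1.0]]}
```

View pics/scene0.png

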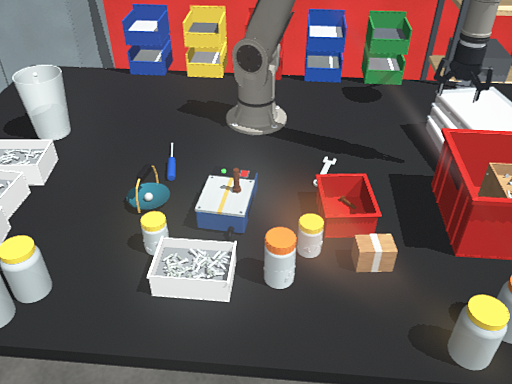

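View pics/side0.png

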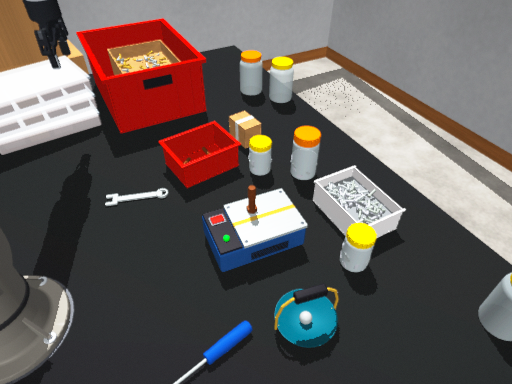

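The scene view shows the bolt at (236,180) on the plate, the box at (347,200) on the robot's left, and the dish at (149,197) on its right. In the side view the bolt is at (252,200), the plate at (262,217), the dish at (306,318) with its black grip at (310,294), and the box at (200,152).

```bash
cat > h.py <<'E'
import numpy as np,cv2
def cw(c,s=None):
    "world_from_camera"
    if "camera_from_world" in c: return np.linalg.inv(c["camera_from_world"])
    from scipy.spatial.transform import Rotation as R
    T=np.eye(4);q=s["eef_rot"];T[:3,:3]=R.from_quat([*q[1:],q[0]]).as_matrix();T[:3,3]=s["tool_pos"]
    return T@c["tool_from_camera"]
def plane(c,uv,z,s=None):
    T=cw(c,s);uv=np.atleast_2d(np.asarray(uv,float))
    d=(T[:3,:3]@np.linalg.inv(c["mtx"])@np.c_[uv,np.ones(len(uv))].T).T
    return T[:3,3]+d*((z-T[2,3])/d[:,2])[:,None]
def tri(c1,uv1,c2,uv2,s1=None,s2=None):
    P=[c["mtx"]@np.linalg.inv(cw(c,s))[:3] for c,s in((c1,s1),(c2,s2))]
    X=cv2.triangulatePoints(P[0],P[1],np.array(uv1,float).reshape(2,1),np.array(uv2,float).reshape(2,1))[:,0]
    return X[:3]/X[3]
def mask(c,lo,hi,box=None):
    m=cv2.inRange(cv2.cvtColor(c["pixels"],cv2.COLOR_RGB2HSV),np.array(lo),np.array(hi))
    if box:
        x0,y0,x1,y1=box;k=np.zeros_like(m);k[y0:y1,x0:x1]=255;m&=k
    return m
def pts(m): return np.argwhere(m)[:,::-1].astype(float)
E
python3 - <<'E'
import pickle;from h import *
d=pickle.load(open("c0.pkl","rb"));S,D=d["scene"],d["side"]
def rect(p,t):
    r=cv2.minAreaRect(p[:,:2].astype(np.float32));print(t,np.round(r[0],4),np.round(r[1],4),round(r[2],1),len(p))
for c,b,n in((S,(190,165,265,240),"scene"),(D,(205,180,310,270),"side")):
    m=mask(c,(0,0,150),(179,60,255),b)
    k,l,st,_=cv2.connectedComponentsWithStats(m)
    big=np.isin(l,[i for i in range(1,k) if st[i,4]>60])
    rect(plane(c,pts(big),.075),n+" plate")
    y=mask(c,(18,90,120),(35,255,255),b);p=plane(c,pts(y),.075)
    rect(p,n+" strip"); 
    br=mask(c,(2,80,30),(14,255,140),b);k,l,st,ce=cv2.connectedComponentsWithStats(br)
    i=1+np.argmax(st[1:,4]);print(n,"bolt",st[i],ce[i]);q=pts(l==i)
    print(" top",q[q[:,1]<q[:,1].min()+3].mean(0)," bottom",q[q[:,1]>q[:,1].max()-2].mean(0), plane(c,q[q[:,1]<q[:,1].min()+3].mean(0),.145))
for c,b,n in((S,(310,165,390,245),"scene"),(D,(155,115,245,190),"side")):
    m=mask(c,(0,150,60),(6,255,255),b)|mask(c,(174,150,60),(179,255,255),b)
    h=cv2.convexHull(pts(m).astype(np.float32))[:,0]
    e=cv2.approxPolyDP(h,4,True)[:,0];print(n,"box",e.tolist());print(np.round(plane(c,e,.08),3).tolist())
for c,b,n in((S,(120,160,180,220),"scene"),(D,(265,275,350,355),"side")):
    m=mask(c,(85,80,30),(105,255,255),b);p=plane(c,pts(m),.025);rect(p,n+" dish rim")
    (x,y),r=cv2.minEnclosingCircle(p[:,:2].astype(np.float32));print(x,y,r)
    w=mask(c,(0,0,170),(179,50,255),b);print("ball",pts(w).mean(0),len(pts(w)),plane(c,pts(w).mean(0),.018))
    g=mask(c,(0,0,0),(179,255,50),b);
    y=mask(c,(15,100,60),(35,255,255),b);print("arch",len(pts(y)))
E
python3 -c "
import cv2;a=cv2.imread('pics/side0.png')[175:360,195:355];b=cv2.imread('pics/scene0.png')[150:240,115:275]
import numpy as np
cv2.imwrite('pics/crop.png',np.hstack([cv2.resize(a,None,fx=2.5,fy=2.5),cv2.resize(b,(400,462-200))if 0 else cv2.copyMakeBorder(cv2.resize(b,None,fx=2.5,fy=2.5),0,237,0,0,0)]))"
```

```text
scene plate [ 0.5501 -0.0358] [0.1332 0.1602] 84.7 1565
scene strip [ 0.5485 -0.0358] [0.0104 0.1579] 84.4 132
scene bolt [233 168   8  25 108] [236.00925926 181.72222222]
 top [234.75 169.25]  bottom [236.125 191.125] [[ 0.52935553 -0.01113517  0.145     ]]
side plate [ 0.5433 -0.0383] [0.1369 0.1515] 84.8 2613
side strip [ 0.544  -0.0364] [0.0114 0.1523] 84.8 219
side bolt [248 185   9  29 172] [251.63953488 199.95348837]
 top [254.25 185.75]  bottom [251.57142857 212.14285714] [[ 0.53314442 -0.00868409  0.145     ]]
scene box [[374.0, 232.0], [325.0, 237.0], [315.0, 175.0], [365.0, 173.0], [381.0, 214.0]]
[[0.668, 0.344, 0.08], [0.697, 0.225, 0.08], [0.446, 0.204, 0.08], [0.424, 0.345, 0.08], [0.599, 0.369, 0.08]]
side box [[238.0, 165.0], [187.0, 188.0], [165.0, 163.0], [155.0, 115.0], [214.0, 120.0], [240.0, 143.0]]
[[0.569, 0.145, 0.08], [0.421, 0.124, 0.08], [0.406, 0.241, 0.08], [0.455, 0.48, 0.08], [0.602, 0.37, 0.08], [0.617, 0.229, 0.08]]
scene dish rim [ 0.5096 -0.2638] [0.1204 0.1214] 49.5 785
0.5101199150085449 -0.2649480700492859 0.06310245394706726
ball [148.27659574 195.87234043] 47 [[ 0.50537505 -0.26627215  0.018     ]]
arch 318
side dish rim [ 0.504  -0.2683] [0.1189 0.1224] 40.8 2485
0.5056687593460083 -0.26595160365104675 0.06230534240603447
ball [305.31132075 316.54716981] 106 [[ 0.50723457 -0.26481432  0.018     ]]
arch 212
```

View pics/crop.png

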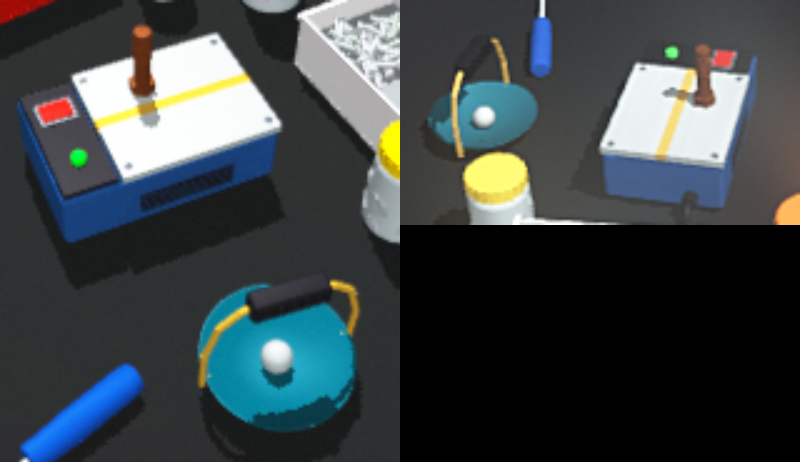

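The crop shows the bolt upright on the +y pole plate. The dish handle's black grip runs in the side view from about (295,296) to (327,289), and the ball is central at (305,317).

```bash
python3 - <<'E'
import pickle;from h import *
d=pickle.load(open("c0.pkl","rb"));S,D=d["scene"],d["side"]
p=plane(D,[[295.5,296],[327,289]],.104);print(p,np.degrees(np.arctan2(*(p[1]-p[0])[1::-1])), np.linalg.norm(p[1]-p[0]),p.mean(0))
m=mask(D,(0,0,0),(179,255,60),(280,280,345,312));k,l,st,ce=cv2.connectedComponentsWithStats(m)
for i in range(1,k):
    if st[i,4]>80: 
        r=cv2.minAreaRect(plane(D,pts(l==i),.104)[:,:2].astype(np.float32));print(st[i],ce[i],r)
y=mask(S,(12,90,60),(35,255,255),(120,160,170,215));q=pts(y);print(q.min(0),q.max(0), q[q[:,1].argmax()],q[q[:,1].argmin()])
# jar lid a
for c,b in((S,(138,205,172,235)),(D,(340,220,380,250))):
    q=pts(mask(c,(20,120,120),(35,255,255),b));print("jar_a",plane(c,q.mean(0),.09))
for c,b in((S,(295,210,328,240)),(D,(245,133,275,155))):
    q=pts(mask(c,(20,120,120),(35,255,255),b));print("jar_b",plane(c,q.mean(0),.09))
# orientation-independent check of box: rim corners
print(plane(S,[[317,176],[365,174],[380,213],[327,222]],.08))
E
```

```text
[[ 0.48054387 -0.25825665  0.104     ]
 [ 0.53802264 -0.27349237  0.104     ]] -14.845812667509106 0.059463741977730446 [ 0.50928325 -0.26587451  0.104     ]
[ 280  280   65   32 1018] [315.79960707 290.1021611 ] ((0.5097694396972656, -0.27180755138397217), (0.06193671375513077, 0.11905478686094284), 61.35575485229492)
[136. 165.] [164. 214.] [144. 214.] [152. 165.]
jar_a [[ 0.6854833  -0.19790017  0.09      ]]
jar_a [[ 0.68507445 -0.1973205   0.09      ]]
jar_b [[0.66100892 0.1906484  0.09      ]]
jar_b [[0.65950675 0.19094929 0.09      ]]
[[0.45042467 0.20988909 0.08      ]
 [0.42861245 0.34478535 0.08      ]
 [0.59554358 0.3667959  0.08      ]
 [0.64215347 0.23164875 0.08      ]]
```

>>> step_arm([
  [0,0,-20,0,0,0,1],
  [0,0,-20,0,0,0,1],
], grip_force=40)

```text
time: 0.4
tool_pos: [0.2594, 0.5956, 0.2711]
eef_rot: [-0.0, 0.204, 0.979, -0.001]
force: [0.3, 0.4, -0.4]
gripper_width: 0.0852
grasp_force: 0.0
```

>>> step_arm([
  [-20,-18,0,0,0,0,1],
  [-41,-37,0,0,0,0,1],
  [-41,-37,0,0,0,0,1],
  [-41,-37,0,0,0,0,1],
  [-41,-37,0,0,0,0,1],
  [-41,-37,0,0,0,0,1],
  [-41,-37,0,0,0,0,1],
  [-41,-37,0,0,0,0,1],
  [-41,-37,0,0,0,0,1],
  [-41,-37,0,0,0,0,1],
  [-35,-32,0,0,0,0,1],
  [-20,-18,0,0,0,0,1],
])

```text
time: 1.9
tool_pos: [0.507, 0.0479, 0.2713]
eef_rot: [0.0, 0.206, 0.979, -0.0]
force: [0.7, 1.8, -0.4]
gripper_width: 0.0854
grasp_force: 0.0
```

```bash
python3 - <<'E'
from station import robot
import pickle;from h import *
s=robot.sense();c=robot.capture("wrist");pickle.dump((c,s),open("w1.pkl","wb"));print(s['qpos'].round(3) if hasattr(s['qpos'],'round') else s['qpos'],s['tool_pos'])
cv2.imwrite("pics/w1.png",c["pixels"][:,:,::-1])
E
```

```text
[-0.6    0.122  0.465  1.822 -0.058  1.211  1.038] [0.50695339 0.04794999 0.27125037]
```

View pics/w1.png

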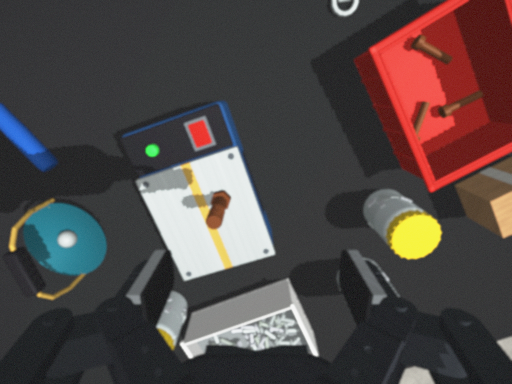

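The wrist view shows the plate with corners about (137,180), (235,147), (275,255) and (182,280), and the bolt's top at (220,198). The dish's ball is at (66,240) with its grip at (25,270), and the near box corner is at (435,190).

```bash
python3 - <<'E'
import pickle;from h import *
c,s=pickle.load(open("w1.pkl","rb"));S=pickle.load(open("c0.pkl","rb"))["scene"]
def rect(p,t):
    r=cv2.minAreaRect(p[:,:2].astype(np.float32));print(t,np.round(r[0],4),np.round(r[1],4),round(r[2],1),len(p))
m=mask(c,(0,0,150),(179,60,255),(130,140,285,279));k,l,st,_=cv2.connectedComponentsWithStats(m)
rect(plane(c,pts(np.isin(l,[i for i in range(1,k) if st[i,4]>300])),.075,s),"plate")
rect(plane(c,pts(mask(c,(18,90,120),(35,255,255),(170,150,240,275))),.075,s),"strip")
b=pts(mask(c,(2,80,30),(14,255,140),(190,170,250,240)));print(b.min(0),b.max(0))
print("bolt top",plane(c,[221,197],.145,s),"foot",plane(c,[215,223],.08,s))
t=pts(mask(c,(85,80,30),(105,255,255),(10,190,115,285)));p=plane(c,t,.025,s)
(x,y),r=cv2.minEnclosingCircle(p[:,:2].astype(np.float32));print("rim",x,y,r)
print("ball",plane(c,[66,239],.018,s))
p=plane(c,[[13,250],[38,292]],.104,s);print("grip",p,p.mean(0))
print("box",plane(c,[[372,50],[432,190]],.08,s))
E
```

```text
plate [ 0.5458 -0.0365] [0.1326 0.1523] 84.8 9856
strip [ 0.5463 -0.0367] [0.0117 0.1526] 85.1 805
[207. 191.] [229. 220.]
bolt top [[0.50671977 0.00939917 0.145     ]] foot [[ 0.55306915 -0.02984755  0.08      ]]
rim 0.5074764490127563 -0.266693651676178 0.06292018294334412
ball [[ 0.50838741 -0.26978626  0.018     ]]
grip [[ 0.47833413 -0.26140703  0.104     ]
 [ 0.54019357 -0.27165691  0.104     ]] [ 0.50926385 -0.26653197  0.104     ]
box [[0.44188698 0.20691127 0.08      ]
 [0.61921888 0.22964599 0.08      ]]
```

```bash
python3 - <<'E'
import pickle;from h import *
c,s=pickle.load(open("w1.pkl","rb"))
print("bolt top",plane(c,[[213,221],[214,219]],.145,s),"foot",plane(c,[221,200],.08,s))
p=np.array([.532,-.01,.145,1]);T=np.linalg.inv(cw(c,s))
for z in(.145,.075):
    q=c["mtx"]@(T@np.array([.532,-.01,z,1]))[:3];print(q[:2]/q[2])
E
```

```text
bolt top [[ 0.52667389 -0.009304    0.145     ]
 [ 0.52510176 -0.0073959   0.145     ]] foot [[ 0.5283348  -0.00941802  0.08      ]]
[214.72364191 225.63666058]
[222.3313042  201.30206807]
```

>>> step_arm([
  [-22,-22,0,0,0,0,1],
  [-21,-21,30,0,0,0,1],
  [0,0,45,0,0,0,1],
  [0,0,45,0,0,0,1],
  [0,0,30,0,0,0,1],
  [0,0,15,0,0,0,1],
  [0,0,0,0,0,0,1],
])

```text
time: 2.82
tool_pos: [0.5283, -0.0053, 0.1057]
eef_rot: [-0.001, 0.204, 0.979, -0.0]
force: [0.8, 0.4, 0.2]
gripper_width: 0.0853
grasp_force: 0.0
```

>>> step_arm([
  [0,0,0,0,0,0,-0.2],
  [0,0,0,0,0,0,-1],
  [0,0,0,0,0,0,-1],
  [0,0,0,0,0,0,-1],
  [0,0,0,0,0,0,-1],
], grip_force=40)

```text
time: 3.45
tool_pos: [0.529, -0.0056, 0.1066]
eef_rot: [0.0, 0.204, 0.979, 0.0]
force: [0.2, 0.3, 2.2]
gripper_width: 0.0147
grasp_force: 39.0
```

>>> step_arm([
  [0,0,-20,0,0,0,-1],
  [0,0,-45,0,0,0,-1],
  [0,0,-40,0,0,0,-1],
  [12,26,-5,0,0,0,-1],
  [18,40,0,0,0,0,-1],
  [18,40,0,0,0,0,-1],
  [18,40,0,0,0,0,-1],
  [18,40,0,0,0,0,-1],
  [18,38,0,0,0,0,-1],
  [13,26,0,0,0,0,-1],
  [7,12,0,0,0,0,-1],
  [3,4,0,0,0,0,-1],
])

```text
time: 4.95
tool_pos: [0.5201, 0.2881, 0.2159]
eef_rot: [-0.0, 0.204, 0.979, -0.001]
force: [0.1, -0.3, -0.7]
gripper_width: 0.0148
grasp_force: 39.1
```

>>> step_arm([
  [0,0,30,0,0,0,-1],
  [0,0,45,0,0,0,-1],
  [0,0,40,0,0,0,-1],
  [0,0,15,0,0,0,-1],
  [0,0,0,0,0,0,-1],
  [0,0,0,0,0,0,1],
  [0,0,0,0,0,0,1],
  [0,0,0,0,0,0,1],
  [0,0,0,0,0,0,1],
  [0,0,-30,0,0,0,1],
  [0,0,-50,0,0,0,1],
  [0,0,-60,0,0,0,1],
])

```text
time: 6.45
tool_pos: [0.5196, 0.2879, 0.227]
eef_rot: [-0.001, 0.204, 0.979, -0.001]
force: [0.9, 0.4, 0.6]
gripper_width: 0.0853
grasp_force: 0.0
```

```bash
python3 - <<'E'
from station import robot
import cv2
s=robot.sense();print(s['tool_pos'],s['gripper_width'],s['force'])
c=robot.capture("wrist");cv2.imwrite("pics/w2.png",c["pixels"][:,:,::-1])
E
```

```text
[0.51955378 0.2878802  0.22695597] 0.0853138428068821 [0.86886362 0.38351689 0.62434348]
```

View pics/w2.png

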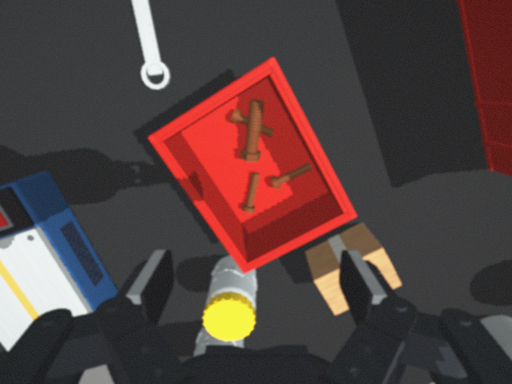

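Four bolts are now in the box, the dropped one at (252,130). Next I hover over the dish.

>>> step_arm([
  [-7,-18,0,0,0,0,1],
  [-20,-49,0,0,0,0,1],
  [-20,-49,0,0,0,0,1],
  [-20,-49,0,0,0,0,1],
  [-20,-49,0,0,0,0,1],
  [-20,-49,0,0,0,0,1],
  [-20,-49,0,0,0,0,1],
  [-20,-49,0,0,0,0,1],
  [-20,-49,0,0,0,0,1],
  [-20,-49,0,0,0,0,1],
  [-16,-40,0,0,0,0,1],
  [-8,-13,0,0,0,0,1],
])

```text
time: 8.0
tool_pos: [0.5064, -0.2691, 0.2249]
eef_rot: [-0.002, 0.207, 0.978, -0.001]
force: [0.1, 0.9, -0.2]
gripper_width: 0.0854
grasp_force: 0.0
```

>>> step_arm([
  [0,0,0,0,0,-6,1],
  [0,0,0,0,0,-5.5,1],
  [0,0,0,0,0,0,1],
  [0,0,0,0,0,0,1],
])

```text
time: 8.5
tool_pos: [0.5091, -0.2648, 0.2257]
eef_rot: [-0.001, 0.105, 0.994, 0.0]
force: [-0.1, 1.0, 0.1]
gripper_width: 0.0854
grasp_force: 0.0
```

```bash
python3 - <<'E'
from station import robot
import pickle;from h import *
s=robot.sense();c=robot.capture("wrist");d=robot.capture("side");pickle.dump((c,s,d),open("w3.pkl","wb"));print(s['qpos'],s['tool_pos'],s['eef_rot'])
cv2.imwrite("pics/w3.png",c["pixels"][:,:,::-1])
E
```

```text
[-0.0899105   0.31424308  0.61899128  1.74202998 -0.19809155  1.14949075
  1.9477493 ] [ 0.50908603 -0.26478717  0.22570771] [-5.33007294e-04  1.05173395e-01  9.94453690e-01  3.62116588e-04]
```

View pics/w3.png

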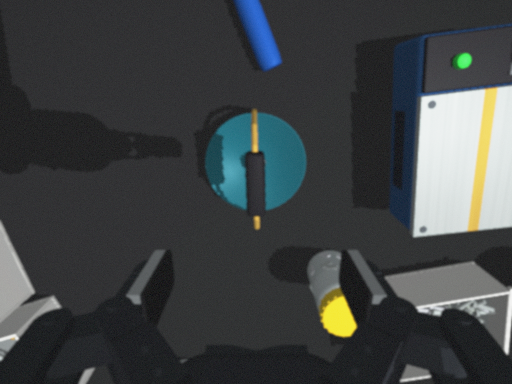

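The grip is vertical in the view, from (255,152) to (256,215), so the fingers are already well aligned with it.

```bash
python3 - <<'E'
import pickle;from h import *
c,s,D=pickle.load(open("w3.pkl","rb"))
w=pts(mask(c,(10,90,60),(35,255,255),(240,100,270,235)))
a=w[w[:,1]<w[:,1].min()+5].mean(0);b=w[w[:,1]>w[:,1].max()-5].mean(0);print(a,b)
for z,p in((.07,[a,b]),(.104,[[255,152],[256.5,216]])):
    P=plane(c,p,z,s);v=P[1]-P[0];print(z,P.mean(0),np.linalg.norm(v),np.degrees(np.arctan2(v[1],v[0])))
t=pts(mask(c,(85,80,30),(105,255,255),(195,100,320,220)));(x,y),r=cv2.minEnclosingCircle(plane(c,t,.025,s)[:,:2].astype(np.float32));print(x,y,r)
# tool orientation, offset in tool
q=s["eef_rot"];print("toolx angle",2*np.degrees(np.arctan2(q[2],q[1])))
T=np.linalg.inv(c["tool_from_camera"])
for z in (.104,):
    h=np.array([0,0,s["tool_pos"][2]-z,1]);p=c["mtx"]@(T@h)[:3];print("tcp projects",p[:2]/p[2])
E
```

```text
[253.88461538 111.        ] [256.71875 226.71875]
0.07 [ 0.50681059 -0.26614938  0.07      ] 0.12604895846019498 -10.738750349734142
0.104 [ 0.51004719 -0.26639816  0.104     ] 0.06378028550029612 -10.79153122809612
0.5080642700195312 -0.2670908570289612 0.06229790300130844
toolx angle 167.9256841678504
tcp projects [257.30136392 183.76446827]
```

>>> step_arm([
  [0.5,-1.5,20,0,0,-1.3,1],
  [0,0,40,0,0,0,1],
  [0,0,40,0,0,0,1],
  [0,0,25,0,0,0,1],
  [0,0,12,0,0,0,1],
  [0,0,5,0,0,0,0.3],
  [0,0,0,0,0,0,-0.2],
  [0,0,0,0,0,0,-0.4],
  [0,0,0,0,0,0,-0.4],
  [0,0,0,0,0,0,-0.4],
], grip_force=20)

```text
time: 9.85
tool_pos: [0.5089, -0.2668, 0.0847]
eef_rot: [0.0, 0.093, 0.996, 0.0]
force: [-0.6, 0.1, -0.6]
gripper_width: 0.0256
grasp_force: 0.0
```

```bash
python3 - <<'E'
from station import robot
import pickle;from h import *
s=robot.sense();print(s['tool_pos'],s['eef_rot'],s['gripper_width'],s['force'])
c=robot.capture("wrist");pickle.dump((c,s),open("w4.pkl","wb"));cv2.imwrite("pics/w4.png",c["pixels"][:,:,::-1])
E
```

```text
[ 0.50885558 -0.26684106  0.08467582] [3.92697493e-04 9.34937259e-02 9.95619791e-01 1.15039096e-05] 0.025617261622875358 [-0.55425242  0.14331016 -0.59552884]
```

View pics/w4.png

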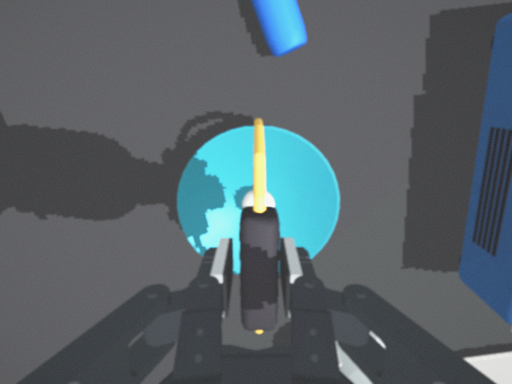

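The grip lies parallel and centred between the pads at about (259,270), and the ball shows behind the arch at (258,200). I close slowly.

>>> step_arm([
  [0,0,0,0,0,0,-0.45],
  [0,0,0,0,0,0,-0.5],
  [0,0,0,0,0,0,-0.54],
  [0,0,0,0,0,0,-0.58],
  [0,0,0,0,0,0,-0.62],
  [0,0,0,0,0,0,-0.68],
  [0,0,0,0,0,0,-1],
  [0,0,0,0,0,0,-1],
  [0,0,0,0,0,0,-1],
  [0,0,0,0,0,0,-1],
], grip_force=30)

```text
time: 11.15
tool_pos: [0.5085, -0.267, 0.0842]
eef_rot: [0.0, 0.094, 0.996, -0.0]
force: [-0.1, 1.1, -0.4]
gripper_width: 0.0179
grasp_force: 29.6
```

>>> step_arm([
  [0,0,0,0,0,0,-1],
  [0,0,-1,0,0,0,-1],
  [0,0,-2,0,0,0,-1],
  [0,0,-3,0,0,0,-1],
  [0,0,-5,0,0,0,-1],
  [0,0,-5,0,0,0,-1],
  [0,0,-4,0,0,0,-1],
  [0,0,-2,0,0,0,-1],
  [0,0,0,0,0,0,-1],
  [0,0,0,0,0,0,-1],
], grip_force=60)

```text
time: 12.4
tool_pos: [0.5085, -0.2667, 0.1061]
eef_rot: [-0.0, 0.093, 0.996, 0.0]
force: [-0.4, -0.1, -2.7]
gripper_width: 0.0171
grasp_force: 58.8
```

```bash
python3 - <<'E'
from station import robot
import pickle;from h import *
s=robot.sense();print(s['tool_pos'],s['eef_rot'],s['gripper_width'],s['force'],s['ft_torque'])
c=robot.capture("wrist");d=robot.capture("side");pickle.dump((c,s,d),open("w5.pkl","wb"));cv2.imwrite("pics/w5.png",np.hstack([cv2.resize(c["pixels"][90:390,130:400],(400,444)),cv2.resize(d["pixels"][220:360,240:380],(400,444))])[:,:,::-1])
E
```

```text
[ 0.50845773 -0.26666277  0.10609914] [-1.70204452e-04  9.34660942e-02  9.95622442e-01  1.17255632e-04] 0.017076876853607714 [-0.35564473 -0.14784602 -2.67974888] [0.01211689 0.00446499 0.08426025]
```

View pics/w5.png

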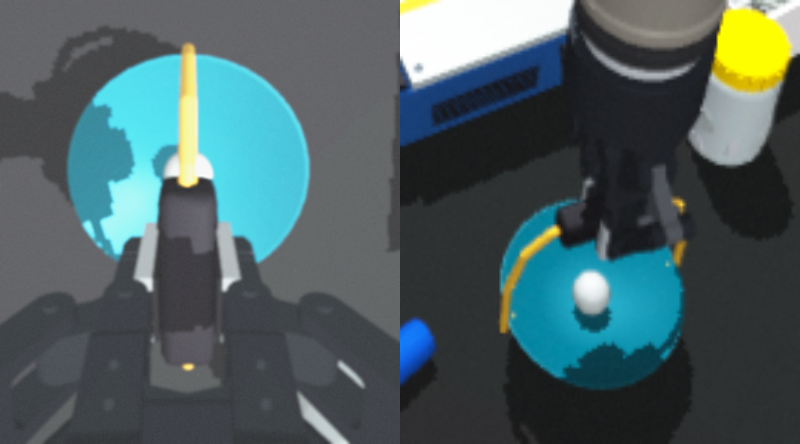

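The wrist force reads 2.7 N, matching the dish's weight, and the ball sits central in both views. I lift, then carry it to the plate with smooth ramps.

>>> step_arm([
  [0,0,-3,0,0,0,-1],
  [0,0,-7,0,0,0,-1],
  [0,0,-12,0,0,0,-1],
  [0,0,-15,0,0,0,-1],
  [0,0,-15,0,0,0,-1],
  [0,0,-12,0,0,0,-1],
  [0,0,-7,0,0,0,-1],
  [0,0,-4,0,0,0,-1],
  [0,0,0,0,0,0,-1],
  [0,0,0,0,0,0,-1],
])

```text
time: 13.75
tool_pos: [0.5083, -0.2666, 0.1808]
eef_rot: [-0.0, 0.094, 0.996, 0.0]
force: [0.6, 0.8, -3.6]
gripper_width: 0.0173
grasp_force: 58.8
```

>>> step_arm([
  [0,2,0,0,0,0,-1],
  [0.2,5,0,0,0,0,-1],
  [0.3,9,0,0,0,0,-1],
  [0.4,12,0,0,0,0,-1],
  [0.5,15,0,0,0,0,-1],
  [0.5,17,0,0,0,0,-1],
  [0.5,18,0,0,0,0,-1],
  [0.5,18,0,0,0,0,-1],
  [0.5,18,0,0,0,0,-1],
  [0.5,18,0,0,0,0,-1],
  [0.5,18,0,0,0,0,-1],
  [0.5,18,0,0,0,0,-1],
])

```text
time: 15.25
tool_pos: [0.5353, -0.0996, 0.1813]
eef_rot: [0.0, 0.094, 0.996, 0.0]
force: [0.7, -0.3, -2.5]
gripper_width: 0.0173
grasp_force: 58.8
```

>>> step_arm([
  [0.5,17,0,0,0,0,-1],
  [0.5,15,0,0,0,0,-1],
  [0.4,12,0,0,0,0,-1],
  [0.3,9,0,0,0,0,-1],
  [0.2,6,0,0,0,0,-1],
  [0.2,4,0,0,0,0,-1],
  [0,2,0,0,0,0,-1],
  [0,0,0,0,0,-1,-1],
  [0,0,0,0,0,-2,-1],
  [0,0,0,0,0,-1.6,-1],
  [0,0,0,0,0,-1,-1],
  [0,0,0,0,0,0,-1],
])

```text
time: 16.75
tool_pos: [0.5451, -0.0366, 0.1813]
eef_rot: [0.0, 0.045, 0.999, 0.0]
force: [-0.2, -0.1, -2.3]
gripper_width: 0.0172
grasp_force: 58.8
```

```bash
python3 - <<'E'
from station import robot
import pickle;from h import *
s=robot.sense();print(s['qpos'],s['tool_pos'],s['eef_rot'],s['gripper_width'],s['force'],2*np.degrees(np.arctan2(s["eef_rot"][2],s["eef_rot"][1])))
c=robot.capture("wrist");d=robot.capture("side");e=robot.capture("scene");pickle.dump((c,s,d,e),open("w6.pkl","wb"))
cv2.imwrite("pics/w6.png",np.hstack([cv2.resize(c["pixels"][90:390,130:400],(266,296)),cv2.resize(d["pixels"][140:280,190:330],(266,296)),cv2.resize(e["pixels"][130:250,170:290],(266,296))])[:,:,::-1])
E
```

```text
[-0.43041567  0.28873012  0.50609268  1.85622964 -0.16122638  1.0368817
  1.62185168] [ 0.54509362 -0.03661138  0.18130396] [2.11453244e-05 4.47221439e-02 9.98999461e-01 7.92182716e-05] 0.017195846665121636 [-0.1605821  -0.08937619 -2.29201566] 174.87350992815604
```

View pics/w6.png

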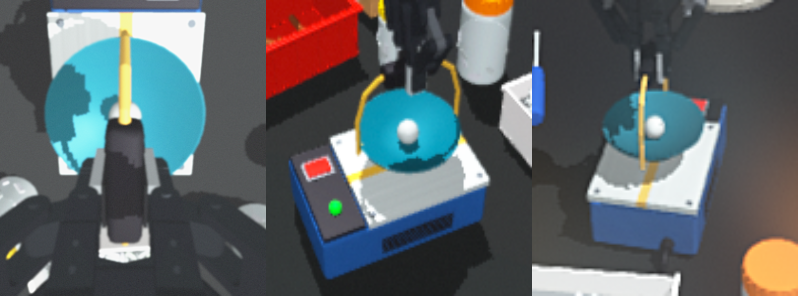

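The dish hangs level over the plate with the handle in line with the strip and the ball in the middle. I hold, make the quarter turn, and hold again.

>>> step_arm([
  [0,0,0,0,0,0,-1],
  [0,0,0,0,0,0,-1],
  [0,0,0,0,0,0,-1],
  [0,0,0,0,0,0,-1],
  [0,0,0,0,0,0,-1],
  [0,0,0,0,0,0,-1],
  [0,0,0,0,0,0,-1],
  [0,0,0,0,0,0,-1],
  [0,0,0,0,0,0,-1],
  [0,0,0,0,0,0,-1],
])

```text
time: 18.15
tool_pos: [0.5451, -0.0366, 0.1813]
eef_rot: [0.0, 0.045, 0.999, 0.0]
force: [0.0, -0.6, -2.5]
gripper_width: 0.0172
grasp_force: 58.8
```

>>> step_arm([
  [0,0,0,0,0,1,-1],
  [0,0,0,0,0,2,-1],
  [0,0,0,0,0,3,-1],
  [0,0,0,0,0,4,-1],
  [0,0,0,0,0,5,-1],
  [0,0,0,0,0,5,-1],
  [0,0,0,0,0,5,-1],
  [0,0,0,0,0,5,-1],
  [0,0,0,0,0,5,-1],
  [0,0,0,0,0,5,-1],
  [0,0,0,0,0,5,-1],
])

```text
time: 19.52
tool_pos: [0.5451, -0.0365, 0.1813]
eef_rot: [0.0, 0.425, 0.905, 0.0]
force: [0.7, -0.1, -3.6]
gripper_width: 0.0172
grasp_force: 58.8
```

>>> step_arm([
  [0,0,0,0,0,5,-1],
  [0,0,0,0,0,5,-1],
  [0,0,0,0,0,5,-1],
  [0,0,0,0,0,5,-1],
  [0,0,0,0,0,5,-1],
  [0,0,0,0,0,5,-1],
  [0,0,0,0,0,5,-1],
  [0,0,0,0,0,4,-1],
  [0,0,0,0,0,3,-1],
  [0,0,0,0,0,2,-1],
  [0,0,0,0,0,1,-1],
  [0,0,0,0,0,0,-1],
])

```text
time: 21.02
tool_pos: [0.5451, -0.0365, 0.1813]
eef_rot: [-0.0, 0.738, 0.675, 0.0]
force: [-0.6, -0.0, -2.8]
gripper_width: 0.0171
grasp_force: 58.8
```

>>> step_arm([
  [0,0,0,0,0,0,-1],
  [0,0,0,0,0,0,-1],
  [0,0,0,0,0,0,-1],
  [0,0,0,0,0,0,-1],
  [0,0,0,0,0,0,-1],
  [0,0,0,0,0,0,-1],
  [0,0,0,0,0,0,-1],
  [0,0,0,0,0,0,-1],
  [0,0,0,0,0,0,-1],
  [0,0,0,0,0,0,-1],
])

```text
time: 22.28
tool_pos: [0.5451, -0.0366, 0.1813]
eef_rot: [-0.0, 0.738, 0.675, 0.0]
force: [-0.0, 0.6, -2.8]
gripper_width: 0.0167
grasp_force: 58.8
```

```bash
python3 - <<'E'
from station import robot
import pickle;from h import *
s=robot.sense();print(s['qpos'],s['tool_pos'],s['eef_rot'],s['gripper_width'],s['force'],2*np.degrees(np.arctan2(s["eef_rot"][2],s["eef_rot"][1])))
c=robot.capture("wrist");d=robot.capture("side");e=robot.capture("scene")
cv2.imwrite("pics/w7.png",np.hstack([cv2.resize(c["pixels"][90:390,130:400],(266,296)),cv2.resize(d["pixels"][140:280,190:330],(266,296)),cv2.resize(e["pixels"][130:250,170:290],(266,296))])[:,:,::-1])
E
```

```text
[-0.67274761  0.35320925  0.82428863  1.86150299 -0.29648684  1.05407918
  0.17986521] [ 0.54512182 -0.03657181  0.18130154] [-5.76507466e-06  7.38074081e-01  6.74719680e-01  6.20051174e-05] 0.01667104217075061 [-0.01041405  0.62238575 -2.84351456] 84.8647712602208
```

View pics/w7.png

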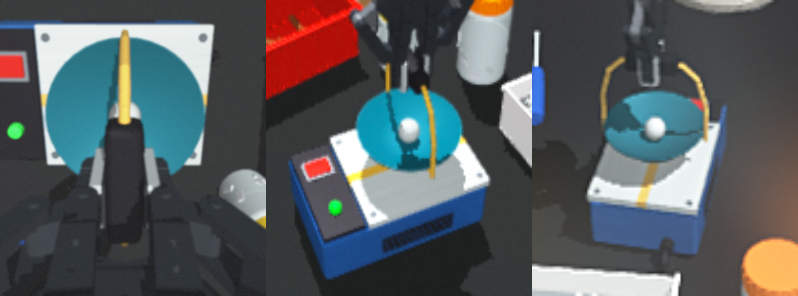

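The handle now lies across the strip and the ball is still central. I draw the dish straight up 110 mm.

>>> step_arm([
  [0,0,-2,0,0,0,-1],
  [0,0,-5,0,0,0,-1],
  [0,0,-9,0,0,0,-1],
  [0,0,-13,0,0,0,-1],
  [0,0,-16,0,0,0,-1],
  [0,0,-16,0,0,0,-1],
  [0,0,-16,0,0,0,-1],
  [0,0,-13,0,0,0,-1],
  [0,0,-10,0,0,0,-1],
  [0,0,-6,0,0,0,-1],
  [0,0,-3,0,0,0,-1],
  [0,0,-1,0,0,0,-1],
])

```text
time: 23.92
tool_pos: [0.5449, -0.0365, 0.2911]
eef_rot: [-0.0, 0.738, 0.675, -0.0]
force: [-0.2, 0.1, -2.1]
gripper_width: 0.0173
grasp_force: 58.8
```

>>> step_arm([
  [0,0,0,0,0,0,-1],
  [0,0,0,0,0,0,-1],
  [0,0,0,0,0,0,-1],
  [0,0,0,0,0,0,-1],
  [0,0,0,0,0,0,-1],
  [0,0,0,0,0,0,-1],
  [0,0,0,0,0,0,-1],
  [0,0,0,0,0,0,-1],
])

```text
time: 24.92
tool_pos: [0.5451, -0.0366, 0.2913]
eef_rot: [-0.0, 0.738, 0.675, 0.0]
force: [-0.3, 0.2, -2.8]
gripper_width: 0.0171
grasp_force: 58.8
```

```bash
python3 - <<'E'
from station import robot
s=robot.sense();print(s['tool_pos'],s['eef_rot'],s['gripper_width'],s['grasp_force'],s['force'],max(abs(v) for v in s['joint_vel']))
if s['tool_pos'][2]>.28 and s['grasp_force']>40: print(robot.sign_off())
E
```

```text
[ 0.5450923  -0.03658242  0.29129447] [-2.69286685e-05  7.38053806e-01  6.74741859e-01  4.73196293e-05] 0.017148890665452887 58.83332848548889 [-0.3417201   0.23067797 -2.79973852] 0.004966101133374622
the job is handed in; nothing more can be done
None
```

I handed the job in at about 25 s: the bolt is in the reject box, both holds over the plate are done, and the arm is holding the dish still across the strip about 13 cm above the plate; the ball was last seen central just before the final lift, and no verdict was returned.

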